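# Find the hidden rib under a slatted panel by feel and weight it down

### The job

The hollow slatted panel on the bench has one hidden rib under its thin slats, and the rib's glue needs weight while it sets. First feel for it: with the gripper shut, press gently with the fingertips and work along the panel until the slats stop giving. Then set the block plane sole down squarely on top of the rib, lying along it so that it sits level and no slat sags, and let go; never put the plane's weight on the unsupported slats; leave the tape measure, the tin and the sanding block alone.

Things in the scene. Friction and masses are not known exactly. Their poses are not given: they have to be found in the camera images.
- panel: Flat hollow slatted panel, fixed on the bench: 170 mm (its x) by 304 mm (its y), 36 mm high; origin at the centre of its underside, z up. A solid 20 mm rail, flush with the top, closes each y end. One rib, 32 mm wide, is hidden under the slats, parallel to the panel's x over most of its depth; its centre line lies somewhere from y = -70 to +70 mm. A press of over 30 N spoils the panel.
- skin_mid (a point): Middle of the panel's top: 24 thin slats, 11 mm wide, edge to edge from y = -132 to +132 mm, each running along the panel's x over the full depth. Each gives 4 mm per newton on its own (a fingertip on two slats: about 2 mm per newton), at most 16 mm, and springs back. Slats over the rib are backed firmly and give only 0.1 mm per newton.
- plane_centre (a point): Small block plane, 0.65 to 0.9 kg, standing loose on its flat sole beside the panel: 46 mm wide (its x), 155 mm long (its y), 56 mm high. The point lies at its middle, 22 mm above the sole; z up. The straight parallel cheeks, 46 mm apart, reach from the sole to 35 mm above it and can be gripped from above at this point, fingers closing along its x.
- plane: The same block plane; its origin is the centre of the sole. A drill press stands behind, between plane and panel (y from -0.15 to 0.15 m, its head beyond x = 0.55 m): carry the plane past in front of it, at x about 0.4 m.
- tape_centre (a point): Bystander: tape measure, 34 x 77 x 56 mm, standing behind the panel; point at half its height.
- tin_centre (a point): Bystander: round flat tin, 69 mm across, 29 mm high, behind the panel; point at half its height.
- sander_centre (a point): Bystander: sanding block, cork wrapped in paper, 61 x 105 x 32 mm, lying flat behind and to the left of the plane; point at half its height.

How it is judged:
By the outcome, as a careful person would: the job done as asked, in the order asked, and still so for the second after the job is handed in, with the robot touching nothing.
It also fails if it takes over 69 s, if anything falls off the work surface, if the arm or the gripper's body presses on something with over 40 N, if the wrist force passes 120 N, or if a joint passes its speed limit or range.

### The arm

A 6-joint arm with a two-finger parallel gripper is mounted at the origin on a cart in front of the work surface, level with it; the furniture and walls round the work are solid. World frame = base frame: x ahead of the robot, y to its left, z up, the work surface at z = 0. Lengths are in m, angles in rad, forces in N, time in s.
With the tool pointing down it reaches from about 0.35 to 0.775 m from the base axis. Payload 7.3 kg.
Tool frame: the origin (TCP) lies between the finger pads; the fingertips stand ahead of it and the grasp point (between the pads) lies 6 mm ahead of it (robot.tip_extent is the x of the fingertips in the tool frame, in m); x points along the fingers, z is the direction in which the jaws open and shut, and the axes are right-handed (so a half turn about x gives the same grasp; the last joint's range is limited). The gripper opens to 92 mm and grips with 3 to 60 N. Pads are 19 mm wide; open, the fingers measure 130 mm over their backs; the gripper's body (75 mm by 190 mm) begins 47 mm behind the grasp point.
Start: joints at [0.979, 0.342, 1.524, -0, 1.275, -0.146], TCP at [0.226, 0.474, 0.252] pointing down, gripper open.
Joint ranges: [-2.53, 2.53], [-0.77, 2.02], [0.04, 2.7], [-1, 4.14], [0.28, 2.66], [-3.11, 3.11]. Speed limits (rad/s): [2.57, 2.57, 3.14, 3.14, 3.14, 3.14].

### API

Orientations are given as [roll, pitch, yaw] about the fixed x, y, z axes, in that order (R = Rz(yaw) Ry(pitch) Rx(roll)).
In Python, from cell import robot gives the robot as it stands. The module is installed in compiled form; this text tells all that it offers.
- The arm moves only by the shell command python3 -m creep 'ROWS' [FORCE]. ROWS is JSON, a list of rows, each an object with "translation": the shift along the tool's x, y, z in m, a list of three; "twist": the turn, a rotation vector about the tool's x, y, z in rad, a list of three; "hand": the opening in per cent of the stroke, from 0 (shut) to 100 (fully open). A call has 1 to 5 rows; each row is the pose to reach, as a shift and turn from the pose measured when the call began, along the tool's axes at that moment; what a row does not reach only later rows make up. A row lasts 1/10 s, in which the tool goes at most 50 mm and 8.59 degrees, less where a joint would pass 70% of its speed; a pose out of reach is approached as far as the arm can. A call with a gripper value outside its range is refused whole. The fingers move at their own pace and stop on an object; FORCE is the grip in N (left out, the last holds). Time passes only in rows, so rows that repeat a pose let the fingers close. It gives the time, the measured TCP pose, the force and the opening at its end, in the units of the state.
- robot.observe(): the state, without advancing time (a new reading comes with each control period).
- robot.read_camera(name): name is "scene" or "top" or "wrist"; returns the picture (420x560x3 uint8, blue, green, red); there is no depth.
- robot.calibration(name): a dict with "intrinsics" (3x3 intrinsics, pixels), "cam_to_world" (4x4, takes a point from camera to world coordinates); the wrist camera has in their place "mount" (4x4, takes a point from camera to tool coordinates, whose origin is the TCP and whose axes are the tool frame's). Camera axes: x right, y up, looking along -z (the intrinsics and any distortion apply to the point x, -y, -z); pixel columns grow to the right and rows downward; lengths in m; the calibration is good to about 2 mm. The wrist camera is an equidistant fisheye: a pixel r from the principal point sees the ray r / f radians off the axis. A picture is of the moment at which its call begins: read the wrist's pose just before it. calibration takes no time and is no camera call.
- robot.hand_in(): hands the job in, once; it reports no verdict.
The state is a dict: "time": time; "qpos": joint angles; "qvel": joint speeds; "joint_efforts": joint torques, N m; "tool_pos": TCP position; "tool_rot": TCP orientation; "contact_force": force on the tool from outside, world axes, zero at the start; "torque": the same for the moment, N m; "opening": finger opening in m.
Only numpy, scipy, OpenCV 4.12 (cv2) and the standard library are available. Lean on these libraries where they do the work, as an engineer would, in place of code of your own. Each camera call takes 0.05 s, during which the arm holds its last target. There are 200 camera calls.

## Working session

There is one attempt and no reset: what is moved stays moved. The work goes in short steps, Python scripts to look and compute and a shell command to move; the robot and the scene stay as the last step left them, time stands still between calls to the robot, and variables do not carry over. Pictures are saved under pics/ and viewed, about 8 in all and at most 12, crops included, and the job is handed in when it is done.

```bash
mkdir -p pics; python3 - <<'E'
from cell import robot
import cv2,numpy as np
np.set_printoptions(precision=4,suppress=True)
s=robot.observe(); print(s); print(robot.tip_extent)
for n in("scene","top"):
    im=robot.read_camera(n); cv2.imwrite(f"pics/{n}0.png",im); c=robot.calibration(n); print(n,c)
print(robot.calibration("wrist"))
E
```

```text
{'time': 0.0, 'qpos': array([ 0.979 ,  0.3427,  1.525 , -0.    ,  1.2754, -0.146 ]), 'qvel': array([-0.0013, -0.0005, -0.0009,  0.0008,  0.0015,  0.0015]), 'joint_efforts': array([ -0.0005, -43.1243, -24.4225,   0.0717,   0.0559,  -0.0001]), 'tool_pos': array([0.2261, 0.4734, 0.251 ]), 'tool_rot': array([ 3.0135,  1.5692, -2.1447]), 'contact_force': array([-0.1261,  0.3835,  0.3689]), 'torque': array([ 0.0372, -0.0262, -0.0279]), 'opening': 0.09184966443401402}
0.025
scene {'intrinsics': array([[451.9155,   0.    , 287.7486],
       [  0.    , 451.9155, 209.552 ],
       [  0.    ,   0.    ,   1.    ]]), 'cam_to_world': array([[ 0.8656,  0.2108, -0.4542, -0.0129],
       [-0.5007,  0.3655, -0.7847, -1.1047],
       [ 0.0006,  0.9066,  0.4219,  0.634 ],
       [ 0.    ,  0.    ,  0.    ,  1.    ]])}
top {'intrinsics': array([[518.0418,   0.    , 276.464 ],
       [  0.    , 518.0418, 217.6938],
       [  0.    ,   0.    ,   1.    ]]), 'cam_to_world': array([[-0.0196,  0.9892, -0.1454,  0.3751],
       [-0.9998, -0.019 ,  0.0053, -0.0594],
       [ 0.0025,  0.1455,  0.9894,  1.495 ],
       [ 0.    ,  0.    ,  0.    ,  1.    ]])}
{'intrinsics': array([[325.1923,   0.    , 283.0858],
       [  0.    , 325.1923, 205.0231],
       [  0.    ,   0.    ,   1.    ]]), 'mount': array([[ 0.0007,  0.2679, -0.9634, -0.133 ],
       [-0.0002,  0.9634,  0.2679,  0.0716],
       [ 1.    ,  0.    ,  0.0007, -0.0006],
       [ 0.    ,  0.    ,  0.    ,  1.    ]])}
```

View pics/scene0.png

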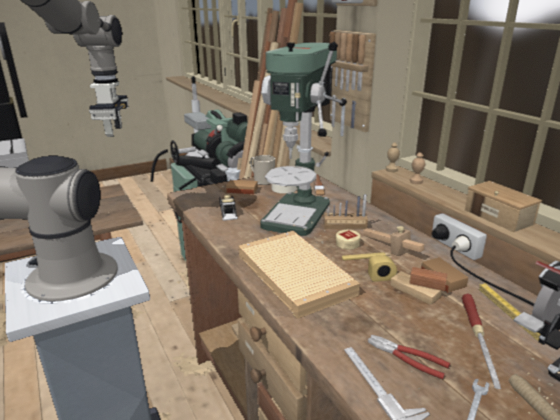

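View pics/top0.png

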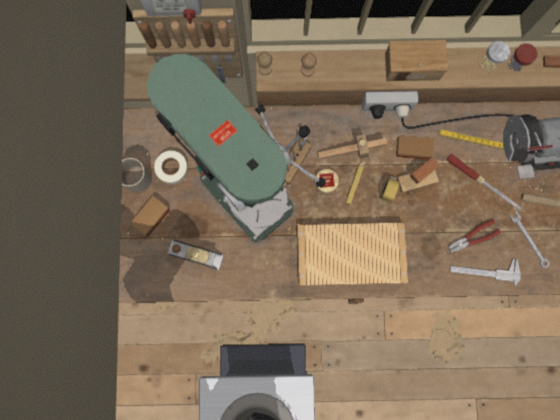

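The scene shows the panel at scene px (298,268) and the plane at (229,206). In the top view the panel spans px (297–407, 222–286) and the plane is at (196,255). The tin is at (326,181), the tape at (391,188) and the sander at (151,214).

```bash
cat > h.py <<'E'
from cell import robot
import cv2,numpy as np
from scipy.spatial.transform import Rotation as Ro
np.set_printoptions(precision=4,suppress=True)
def ray(n,uv,z):
    c=robot.calibration(n);K=c['intrinsics'];T=c['cam_to_world']
    d=np.array([(uv[0]-K[0,2])/K[0,0],-(uv[1]-K[1,2])/K[1,1],-1.]);d=T[:3,:3]@d
    return T[:3,3]+d*(z-T[2,3])/d[2]
def tool(s=None):
    s=s or robot.observe();return Ro.from_euler('xyz',s['tool_rot']).as_matrix(),np.array(s['tool_pos'])
def wray(uv,z,s):
    c=robot.calibration('wrist');K=c['intrinsics'];M=c['mount'];R,p=tool(s)
    a=np.array([uv[0]-K[0,2],uv[1]-K[1,2]]);r=np.hypot(*a);t=r/K[0,0]
    d=np.array([np.sin(t)*a[0]/r,-np.sin(t)*a[1]/r,-np.cos(t)]);d=R@M[:3,:3]@d
    o=R@M[:3,3]+p;return o+d*(z-o[2])/d[2]
def rows(goal,yaw_goal_R=None):
    "shift & twist in the present tool frame"
    R,p=tool();t=R.T@(np.array(goal)-p)
    w=Ro.from_matrix(R.T@yaw_goal_R).as_rotvec() if yaw_goal_R is not None else None
    return t,w
def down(jaw):
    "tool pointing down, jaw axis (tool z) at angle jaw from world x"
    x=np.array([0,0,-1.]);z=np.array([np.cos(jaw),np.sin(jaw),0]);return np.c_[x,np.cross(z,x),z]
E
python3 - <<'E'
from h import *
im=cv2.imread('pics/top0.png');hsv=cv2.cvtColor(im,cv2.COLOR_BGR2HSV)
roi=hsv[210:300,285:420]; m=cv2.inRange(roi,(8,40,150),(30,200,255)); m=cv2.morphologyEx(m,cv2.MORPH_CLOSE,np.ones((5,5)))
c=max(cv2.findContours(m,0,1)[0],key=cv2.contourArea);r=cv2.minAreaRect(c);b=cv2.boxPoints(r)+[285,210];print(r,b)
P=np.array([ray('top',q,.036) for q in b]);print(P,P.mean(0))
for q in[(168,246),(172,240),(223,254),(219,270),(170,256)]:print(q,ray('top',q,.03))
R,p=tool();print(R)
a=cv2.resize(im[195:305,130:270],None,fx=5,fy=5,interpolation=2)
cv2.imwrite('pics/c.png',a)
E
```

```text
((73.79430389404297, 43.80732727050781), (61.37036895751953, 121.23365783691406), 89.16968536376953) [[297.7392 224.0038]
 [418.9601 222.247 ]
 [419.8494 283.6109]
 [298.6285 285.3677]]
[[ 0.5702 -0.1274  0.036 ]
 [ 0.5686 -0.4724  0.036 ]
 [ 0.3955 -0.4646  0.036 ]
 [ 0.3973 -0.1255  0.036 ]] [ 0.4829 -0.2975  0.036 ]
(168, 246) [0.5152 0.2416 0.03  ]
(172, 240) [0.5321 0.2304 0.03  ]
(223, 254) [0.4895 0.0859 0.03  ]
(219, 270) [0.4447 0.0973 0.03  ]
(170, 256) [0.4868 0.2356 0.03  ]
[[-0.0008 -0.9023  0.4312]
 [-0.0011  0.4312  0.9023]
 [-1.      0.0002 -0.0014]]
```

View pics/c.png

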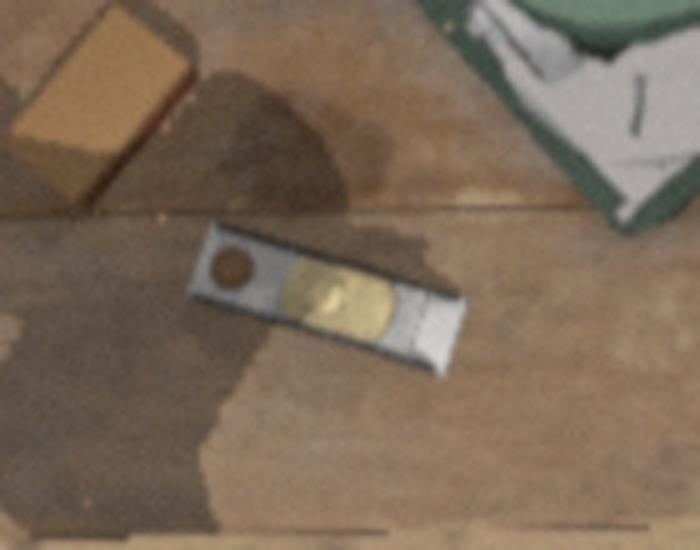

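The crop shows the plane's corners at top px (172.4,240), (223.4,254.6), (218.6,270.2) and (168,253.8). The panel mask ran over on its right side, so I'll look at the panel again from the wrist. Next I move in front of the drill press to above the panel, with the gripper shut.

```bash
r='{"translation":[0,-0.168,-0.172],"twist":[0,0,0],"hand":0}'; 
python3 -m creep '[{"translation":[0,-0.04,-0.04],"twist":[0,0,0],"hand":0},{"translation":[0,-0.07,-0.07],"twist":[0,0,0],"hand":0},{"translation":[0,-0.105,-0.105],"twist":[0,0,0],"hand":0},{"translation":[0,-0.14,-0.14],"twist":[0,0,0],"hand":0},{"translation":[0,-0.168,-0.172],"twist":[0,0,0],"hand":0}]' 20
```

```text
time: 0.6
tool_pos: [0.3038, 0.2437, 0.2511]
tool_rot: [3.08, 1.569, -2.078]
contact_force: [1.0, 0.4, 0.3]
opening: 0.0563
```

```bash

python3 -m creep '[{"translation":[0,-0.168,-0.172],"twist":[0,0,0],"hand":0},{"translation":[0,-0.168,-0.172],"twist":[0,0,0],"hand":0},{"translation":[0,-0.168,-0.172],"twist":[0,0,0],"hand":0},{"translation":[0,-0.168,-0.172],"twist":[0,0,0],"hand":0},{"translation":[0,-0.168,-0.172],"twist":[0,0,0],"hand":0}]'
python3 -m creep '[{"translation":[0,-0.168,-0.172],"twist":[0,0,0],"hand":0},{"translation":[0,-0.168,-0.172],"twist":[0,0,0],"hand":0},{"translation":[0,-0.168,-0.172],"twist":[0,0,0],"hand":0},{"translation":[0,-0.168,-0.172],"twist":[0,0,0],"hand":0},{"translation":[0,-0.168,-0.172],"twist":[0,0,0],"hand":0}]'
python3 -m creep '[{"translation":[0,0,0],"twist":[0.55,0,0],"hand":0},{"translation":[0,0,0],"twist":[0.55,0,0],"hand":0},{"translation":[0,0,0],"twist":[0.55,0,0],"hand":0},{"translation":[0,0,0],"twist":[0.55,0,0],"hand":0},{"translation":[0,0,0],"twist":[0.55,0,0],"hand":0}]'
python3 - <<'E'
from h import *
print(rows([.48,-.26,.25],down(0.)))
E
```

```text
time: 1.1
tool_pos: [0.3814, 0.0137, 0.2514]
tool_rot: [-2.999, 1.569, -1.875]
contact_force: [0.4, 0.3, -0.4]
opening: 0.0161
time: 1.6
tool_pos: [0.4587, -0.2165, 0.2514]
tool_rot: [3.072, 1.569, -2.088]
contact_force: [0.8, -0.3, 0.9]
opening: 0.0002
time: 2.1
tool_pos: [0.4585, -0.2165, 0.251]
tool_rot: [3.098, 1.569, -2.613]
contact_force: [-0.4, 0.1, -0.2]
opening: 0.0003
(array([ 0.001 , -0.0482, -0.0055]), array([ 0.5719, -0.0019,  0.0005]))
```

```bash

python3 -m creep '[{"translation":[0,-0.048,-0.005],"twist":[0.572,0,0],"hand":0},{"translation":[0,-0.048,-0.005],"twist":[0.572,0,0],"hand":0},{"translation":[0,-0.048,-0.005],"twist":[0.572,0,0],"hand":0},{"translation":[0,-0.048,-0.005],"twist":[0.572,0,0],"hand":0},{"translation":[0,-0.048,-0.005],"twist":[0.572,0,0],"hand":0}]'
python3 - <<'E'
from h import *
s=robot.observe();im=robot.read_camera('wrist');cv2.imwrite('pics/w1.png',im);np.save('w1.npy',np.r_[s['tool_pos'],s['tool_rot']])
print(s['qpos'],s['tool_pos'],tool(s)[0])
E
```

```text
time: 2.6
tool_pos: [0.4802, -0.2595, 0.2506]
tool_rot: [-2.895, 1.568, -2.893]
contact_force: [0.4, -0.1, -0.2]
opening: 0.0005
[-0.6349  0.382   1.4668 -0.0019  1.2943 -0.6359] [ 0.4802 -0.2595  0.2506] [[-0.0023 -0.0015  1.    ]
 [-0.0006  1.      0.0015]
 [-1.     -0.0006 -0.0023]]
```

View pics/w1.png

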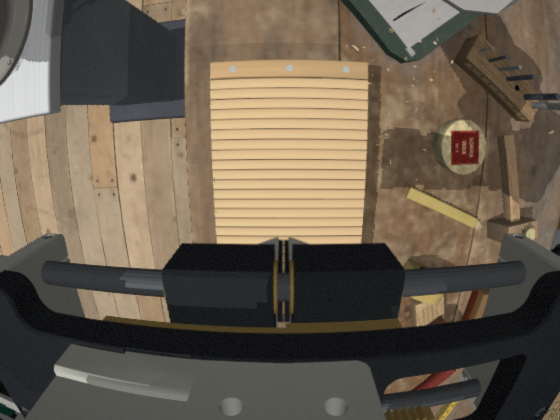

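The wrist view shows the panel's left end, with rail corners at px (210,62.5) and (368.5,65). The sides run down to px (217.5,243) and (363,243), and the tin is at (463,147).

```bash

python3 - <<'E'
from h import *
v=np.load('w1.npy');s=dict(tool_pos=v[:3],tool_rot=v[3:])
for q in[(210,62.5),(368.5,65),(213,150),(366,150),(217.5,243),(363,243)]:print(q,wray(q,.036,s))
print('top cam', [ray('top',q,.036) for q in[(297.7,224),(298.6,285.4),(407,285),(405,223)]])
for q in [(172.4,240),(223.4,254.6),(218.6,270.2),(168,253.8)]: print(ray('top',q,.035))
E
```

```text
(210, 62.5) [ 0.4015 -0.1274  0.036 ]
(368.5, 65) [ 0.5712 -0.1291  0.036 ]
(213, 150) [ 0.4035 -0.2233  0.036 ]
(366, 150) [ 0.5702 -0.2226  0.036 ]
(217.5, 243) [ 0.4031 -0.3315  0.036 ]
(363, 243) [ 0.5739 -0.3314  0.036 ]
top cam [array([ 0.5702, -0.1273,  0.036 ]), array([ 0.3972, -0.1254,  0.036 ]), array([ 0.3924, -0.4284,  0.036 ]), array([ 0.5672, -0.4325,  0.036 ])]
[0.5315 0.2283 0.035 ]
[0.4874 0.0843 0.035 ]
[0.4439 0.0979 0.035 ]
[0.4927 0.2403 0.035 ]
```

Panel: centre is about (0.487, −0.280) with yaw about 0, so the rib lies somewhere in world y −0.35 to −0.21. I'll start feeling at y = −0.21.

```bash

python3 -m creep '[{"translation":[0.03,0.05,0.007],"twist":[0,0,0],"hand":0},{"translation":[0.08,0.05,0.007],"twist":[0,0,0],"hand":0},{"translation":[0.12,0.05,0.007],"twist":[0,0,0],"hand":0},{"translation":[0.16,0.05,0.007],"twist":[0,0,0],"hand":0},{"translation":[0.177,0.05,0.007],"twist":[0,0,0],"hand":0}]'
python3 -m creep '[{"translation":[0.004,0,0],"twist":[0,0,0],"hand":0},{"translation":[0.007,0,0],"twist":[0,0,0],"hand":0},{"translation":[0.007,0,0],"twist":[0,0,0],"hand":0},{"translation":[0.007,0,0],"twist":[0,0,0],"hand":0}]'
python3 -c "
from h import *
print(robot.observe()['tool_pos'],robot.observe()['contact_force'],robot.observe()['torque'])"
```

```text
time: 3.15
tool_pos: [0.4848, -0.2081, 0.0702]
tool_rot: [2.823, 1.563, 2.834]
contact_force: [-0.6, 0.2, 0.6]
opening: 0.0004
time: 3.55
tool_pos: [0.4854, -0.2086, 0.0644]
tool_rot: [2.939, 1.566, 2.95]
contact_force: [-1.1, -0.3, -0.1]
opening: 0.0004
[ 0.4854 -0.2086  0.0644] [-1.114  -0.2584 -0.096 ] [-0.051   0.015   0.0061]
```

```bash

python3 -m creep '[{"translation":[0.002,0,0],"twist":[0,0,0],"hand":0},{"translation":[0.004,0,0],"twist":[0,0,0],"hand":0},{"translation":[0.004,0,0],"twist":[0,0,0],"hand":0}]'
python3 -m creep '[{"translation":[0.0015,0,0],"twist":[0,0,0],"hand":0},{"translation":[0.0015,0,0],"twist":[0,0,0],"hand":0}]'
python3 -m creep '[{"translation":[0.0015,0,0],"twist":[0,0,0],"hand":0},{"translation":[0.0015,0,0],"twist":[0,0,0],"hand":0}]'
```

```text
time: 3.85
tool_pos: [0.4859, -0.2089, 0.0609]
tool_rot: [3.102, 1.567, 3.114]
contact_force: [-0.3, -0.8, 2.6]
opening: 0.0005
time: 4.05
tool_pos: [0.4859, -0.2089, 0.0602]
tool_rot: [-3.116, 1.568, -3.104]
contact_force: [-2.1, 1.3, 9.8]
opening: 0.0005
time: 4.25
tool_pos: [0.4859, -0.2089, 0.0599]
tool_rot: [-3.005, 1.568, -2.993]
contact_force: [-3.5, 1.9, 12.2]
opening: 0.0004
```

Already firm at y = −0.209: 12 N for about 1 mm of give. Next I find both edges.

```bash

python3 -m creep '[{"translation":[-0.006,0,0],"twist":[0,0,0],"hand":0},{"translation":[-0.006,-0.02,0],"twist":[0,0,0],"hand":0},{"translation":[-0.004,-0.02,0],"twist":[0,0,0],"hand":0},{"translation":[-0.001,-0.02,0],"twist":[0,0,0],"hand":0},{"translation":[0.0,-0.02,0],"twist":[0,0,0],"hand":0}]'
python3 -m creep '[{"translation":[0.001,0,0],"twist":[0,0,0],"hand":0},{"translation":[0.001,0,0],"twist":[0,0,0],"hand":0}]'
python3 -c "
from h import *
o=robot.observe();print(o['tool_pos'],o['contact_force'],o['torque'])"
```

```text
time: 4.75
tool_pos: [0.486, -0.2289, 0.0601]
tool_rot: [-2.828, 1.568, -2.816]
contact_force: [-2.9, -1.3, 11.2]
opening: 0.0004
time: 4.95
tool_pos: [0.4861, -0.2289, 0.06]
tool_rot: [-2.516, 1.567, -2.503]
contact_force: [-3.3, -1.4, 11.7]
opening: 0.0007
[ 0.4861 -0.2289  0.06  ] [-3.3028 -1.3872 11.6581] [-0.3625  0.6338 -0.0511]
```

```bash

python3 -m creep '[{"translation":[-0.006,0,0],"twist":[0,0,0],"hand":0},{"translation":[-0.006,-0.015,0],"twist":[0,0,0],"hand":0},{"translation":[-0.004,-0.015,0],"twist":[0,0,0],"hand":0},{"translation":[0.0,-0.015,0],"twist":[0,0,0],"hand":0},{"translation":[0.001,-0.015,0],"twist":[0,0,0],"hand":0}]'
python3 -c "
from h import *
o=robot.observe();print(o['tool_pos'],o['contact_force'],o['torque'])"
python3 -m creep '[{"translation":[-0.006,0,0],"twist":[0,0,0],"hand":0},{"translation":[-0.006,0.02,0],"twist":[0,0,0],"hand":0},{"translation":[-0.006,0.05,0],"twist":[0,0,0],"hand":0},{"translation":[0.0,0.05,0],"twist":[0,0,0],"hand":0},{"translation":[0.0,0.05,0],"twist":[0,0,0],"hand":0}]'
python3 -c "
from h import *
o=robot.observe();print(o['tool_pos'],o['contact_force'],o['torque'])"
```

```text
time: 5.45
tool_pos: [0.4859, -0.2438, 0.0581]
tool_rot: [-2.79, 1.567, -2.777]
contact_force: [-0.3, -1.1, 1.3]
opening: 0.0004
[ 0.4859 -0.2438  0.0581] [-0.2973 -1.1092  1.3416] [-0.2289  0.1438  0.012 ]
time: 5.95
tool_pos: [0.4847, -0.1904, 0.059]
tool_rot: [2.621, 1.564, 2.635]
contact_force: [-2.3, 12.7, 19.1]
opening: 0.0006
[ 0.4847 -0.1904  0.059 ] [-2.3012 12.6823 19.1034] [2.107  0.5255 0.0079]
```

```bash

python3 -m creep '[{"translation":[-0.008,0,0],"twist":[0,0,0],"hand":0},{"translation":[-0.008,0,0],"twist":[0,0,0],"hand":0},{"translation":[-0.008,0.005,0],"twist":[0,0,0],"hand":0},{"translation":[-0.008,0.005,0],"twist":[0,0,0],"hand":0},{"translation":[-0.008,0.005,0],"twist":[0,0,0],"hand":0}]'
python3 -m creep '[{"translation":[0.004,0,0],"twist":[0,0,0],"hand":0},{"translation":[0.006,0,0],"twist":[0,0,0],"hand":0},{"translation":[0.008,0,0],"twist":[0,0,0],"hand":0},{"translation":[0.008,0,0],"twist":[0,0,0],"hand":0}]'
python3 -c "
from h import *
o=robot.observe();print(o['tool_pos'],o['contact_force'],o['torque'])"
python3 -m creep '[{"translation":[-0.008,0,0],"twist":[0,0,0],"hand":0},{"translation":[-0.008,-0.02,0],"twist":[0,0,0],"hand":0},{"translation":[-0.008,-0.05,0],"twist":[0,0,0],"hand":0},{"translation":[-0.008,-0.054,0],"twist":[0,0,0],"hand":0},{"translation":[-0.008,-0.054,0],"twist":[0,0,0],"hand":0}]'
python3 -m creep '[{"translation":[0.004,0,0],"twist":[0,0,0],"hand":0},{"translation":[0.006,0,0],"twist":[0,0,0],"hand":0},{"translation":[0.008,0,0],"twist":[0,0,0],"hand":0},{"translation":[0.008,0,0],"twist":[0,0,0],"hand":0}]'
python3 -c "
from h import *
o=robot.observe();print(o['tool_pos'],o['contact_force'],o['torque'])"
```

```text
time: 6.45
tool_pos: [0.4844, -0.1853, 0.0666]
tool_rot: [2.63, 1.564, 2.644]
contact_force: [0.2, 0.3, -0.7]
opening: 0.0005
time: 6.85
tool_pos: [0.4843, -0.1855, 0.0594]
tool_rot: [2.66, 1.564, 2.674]
contact_force: [-3.0, 0.9, 12.5]
opening: 0.0005
[ 0.4843 -0.1855  0.0594] [-3.0429  0.8914 12.5353] [ 0.1568  0.6851 -0.0066]
time: 7.35
tool_pos: [0.4848, -0.2401, 0.067]
tool_rot: [2.637, 1.563, 2.648]
contact_force: [1.1, 0.1, 0.3]
opening: 0.0005
time: 7.75
tool_pos: [0.4845, -0.2393, 0.0596]
tool_rot: [2.645, 1.563, 2.658]
contact_force: [-3.9, 1.9, 11.7]
opening: 0.0004
[ 0.4845 -0.2393  0.0596] [-3.9372  1.8765 11.6538] [0.2538 0.7209 0.0606]
```

```bash

python3 -m creep '[{"translation":[-0.008,0,0],"twist":[0,0,0],"hand":0},{"translation":[-0.008,0.02,0],"twist":[0,0,0],"hand":0},{"translation":[-0.008,0.05,0],"twist":[0,0,0],"hand":0},{"translation":[-0.008,0.063,0],"twist":[0,0,0],"hand":0},{"translation":[-0.008,0.063,0],"twist":[0,0,0],"hand":0}]'
python3 -m creep '[{"translation":[0.004,0,0],"twist":[0,0,0],"hand":0},{"translation":[0.006,0,0],"twist":[0,0,0],"hand":0},{"translation":[0.008,0,0],"twist":[0,0,0],"hand":0},{"translation":[0.008,0,0],"twist":[0,0,0],"hand":0}]'
python3 -c "
from h import *
o=robot.observe();print(o['tool_pos'],o['contact_force'],o['torque'])"
python3 -m creep '[{"translation":[-0.008,0,0],"twist":[0,0,0],"hand":0},{"translation":[-0.008,0,0],"twist":[0,0,0],"hand":0},{"translation":[-0.008,0.006,0],"twist":[0,0,0],"hand":0},{"translation":[-0.008,0.006,0],"twist":[0,0,0],"hand":0},{"translation":[-0.008,0.006,0],"twist":[0,0,0],"hand":0}]'
python3 -m creep '[{"translation":[0.004,0,0],"twist":[0,0,0],"hand":0},{"translation":[0.006,0,0],"twist":[0,0,0],"hand":0},{"translation":[0.008,0,0],"twist":[0,0,0],"hand":0},{"translation":[0.008,0,0],"twist":[0,0,0],"hand":0}]'
python3 -c "
from h import *
o=robot.observe();print(o['tool_pos'],o['contact_force'],o['torque'])"
```

```text
time: 8.25
tool_pos: [0.4837, -0.1746, 0.068]
tool_rot: [2.635, 1.562, 2.651]
contact_force: [0.5, 0.1, 0.2]
opening: 0.0002
time: 8.65
tool_pos: [0.4837, -0.1753, 0.0596]
tool_rot: [2.648, 1.562, 2.663]
contact_force: [0.1, -0.1, 1.2]
opening: 0.0001
[ 0.4837 -0.1753  0.0596] [ 0.0818 -0.1129  1.2275] [-0.1847  0.0623  0.001 ]
time: 9.15
tool_pos: [0.4836, -0.169, 0.0677]
tool_rot: [2.651, 1.562, 2.666]
contact_force: [-0.3, 0.2, 0.4]
opening: 0.0008
time: 9.55
tool_pos: [0.4833, -0.1688, 0.0593]
tool_rot: [2.641, 1.561, 2.656]
contact_force: [-0.9, 0.6, 0.8]
opening: 0.0005
[ 0.4833 -0.1688  0.0593] [-0.9305  0.6182  0.8415] [-0.0099  0.113  -0.0262]
```

```bash

python3 -m creep '[{"translation":[-0.008,0,0],"twist":[0,0,0],"hand":0},{"translation":[-0.008,0,0],"twist":[0,0,0],"hand":0},{"translation":[-0.008,-0.0115,0],"twist":[0,0,0],"hand":0},{"translation":[-0.008,-0.0115,0],"twist":[0,0,0],"hand":0},{"translation":[-0.008,-0.0115,0],"twist":[0,0,0],"hand":0}]'
python3 -m creep '[{"translation":[0.004,0,0],"twist":[0,0,0],"hand":0},{"translation":[0.006,0,0],"twist":[0,0,0],"hand":0},{"translation":[0.008,0,0],"twist":[0,0,0],"hand":0},{"translation":[0.008,0,0],"twist":[0,0,0],"hand":0}]'
python3 -c "
from h import *
o=robot.observe();print(o['tool_pos'],o['contact_force'],o['torque'])"
python3 -m creep '[{"translation":[-0.03,0,0],"twist":[0,0,0],"hand":0},{"translation":[-0.08,0,0],"twist":[0,0,0],"hand":0},{"translation":[-0.12,0,0],"twist":[0,0,0],"hand":0},{"translation":[-0.14,0,0],"twist":[0,0,0],"hand":0},{"translation":[-0.14,0,0],"twist":[0,0,0],"hand":0}]'
python3 - <<'E'
from h import *
P=np.array([ray('top',q,.035) for q in [(172.4,240),(223.4,254.6),(218.6,270.2),(168,253.8)]])
c=P.mean(0);d=(P[0]+P[3]-P[1]-P[2]);a=np.arctan2(d[1],d[0]);print(c,np.degrees(a), np.linalg.norm(d)/2)
for g in([.40,-.10,.20],[.42,.12,.20],[c[0],c[1],.20]):print(g,rows(g,down(a-np.pi/2)))
E
```

```text
time: 10.05
tool_pos: [0.4835, -0.1809, 0.0672]
tool_rot: [2.642, 1.561, 2.656]
contact_force: [-0.2, -0.9, -0.1]
opening: 0.0
time: 10.45
tool_pos: [0.4834, -0.1808, 0.0596]
tool_rot: [2.662, 1.561, 2.677]
contact_force: [-2.5, -0.2, 9.0]
opening: 0.0002
[ 0.4834 -0.1808  0.0596] [-2.4567 -0.1857  8.9971] [-0.0289  0.5379 -0.0158]
time: 10.95
tool_pos: [0.486, -0.182, 0.2026]
tool_rot: [2.732, 1.567, 2.747]
contact_force: [0.9, 0.1, -0.2]
opening: 0.0004
[0.4889 0.1627 0.035 ] 72.02146081988788 0.15056075932108073
[0.4, -0.1, 0.2] (array([ 0.003 ,  0.0832, -0.0848]), array([ 0.3285, -0.0034, -0.0008]))
[0.42, 0.12, 0.2] (array([ 0.0033,  0.3029, -0.0616]), array([ 0.3285, -0.0034, -0.0008]))
[np.float64(0.4888937825255359), np.float64(0.16270174029656104), 0.2] (array([0.0031, 0.3446, 0.008 ]), array([ 0.3285, -0.0034, -0.0008]))
```

Edges: firm from −0.181 to −0.239, soft at −0.175 and −0.244. That puts the rib centre at y ≈ −0.210. Now I go to the plane, past the front of the drill press.

```bash

python3 -m creep '[{"translation":[-0.02,0.02,-0.03],"twist":[0,0,0],"hand":0},{"translation":[-0.02,0.05,-0.06],"twist":[0,0,0],"hand":0},{"translation":[-0.02,0.083,-0.085],"twist":[0,0,0],"hand":0},{"translation":[-0.02,0.13,-0.085],"twist":[0,0,0],"hand":0},{"translation":[-0.02,0.17,-0.085],"twist":[0,0,0],"hand":0}]'
python3 -m creep '[{"translation":[0,0.05,0],"twist":[0,0,0],"hand":20},{"translation":[0,0.1,0],"twist":[0,0,0],"hand":40},{"translation":[0,0.14,0],"twist":[0,0,0],"hand":60},{"translation":[0,0.17,0],"twist":[0.15,0,0],"hand":80},{"translation":[0,0.17,0],"twist":[0.3,0,0],"hand":100}]'
python3 - <<'E'
from h import *
print(rows([.487,.163,.20],down(np.radians(-18))))
E
```

```text
time: 11.45
tool_pos: [0.397, -0.0117, 0.2221]
tool_rot: [2.752, 1.565, 2.766]
contact_force: [0.4, -0.5, -0.2]
opening: 0.0002
time: 11.95
tool_pos: [0.3937, 0.1613, 0.221]
tool_rot: [3.108, 1.563, 2.821]
contact_force: [0.4, -0.3, -0.3]
opening: 0.0361
(array([0.0204, 0.028 , 0.0892]), array([ 0.0269, -0.0077, -0.0002]))
```

```bash

python3 -m creep '[{"translation":[0,-0.01,0.03],"twist":[0.027,-0.0077,0],"hand":100},{"translation":[0,-0.02,0.05],"twist":[0.027,-0.0077,0],"hand":100},{"translation":[0,-0.02,0.05],"twist":[0.027,-0.0077,0],"hand":100},{"translation":[0,-0.02,0.05],"twist":[0.027,-0.0077,0],"hand":100},{"translation":[0,-0.02,0.05],"twist":[0.027,-0.0077,0],"hand":100}]'
python3 - <<'E'
from h import *
s=robot.observe();im=robot.read_camera('wrist');cv2.imwrite('pics/w2.png',im);np.save('w2.npy',np.r_[s['tool_pos'],s['tool_rot']])
print(s['qpos'],s['tool_pos'],s['opening'])
E
```

```text
time: 12.45
tool_pos: [0.435, 0.1283, 0.2199]
tool_rot: [-2.951, 1.569, 3.018]
contact_force: [-0.6, -0.0, 0.6]
opening: 0.076
[0.1172 0.244  1.7587 0.0005 1.1408 0.4312] [0.435  0.1283 0.2199] 0.0760201559230683
```

View pics/w2.png

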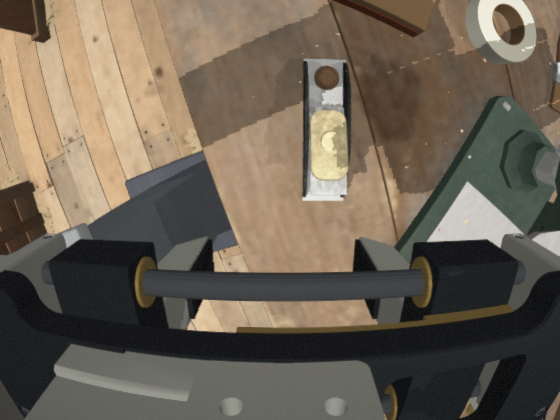

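The wrist view shows the plane from the rear end at px y≈60 to the front end at y≈197. Its top edges are at x≈308 and x≈347, and its left cheek is just visible down to x≈303.

```bash

python3 - <<'E'
from h import *
v=np.load('w2.npy');s=dict(tool_pos=v[:3],tool_rot=v[3:])
q=[(307.5,60),(347,60),(347,198),(308.5,198)]
P=np.array([wray(a,.035,s) for a in q]);print(P)
c=P.mean(0);d=P[0]+P[1]-P[2]-P[3];a=np.arctan2(d[1],d[0])
print(c,np.degrees(a),np.linalg.norm(d)/2,np.linalg.norm(P[0]-P[1]),np.linalg.norm(P[2]-P[3]))
print(wray((303,130),0,s),wray((308,130),.035,s))
print(rows([c[0],c[1],.15],down(a-np.pi/2)))
E
```

```text
[[0.4967 0.2423 0.035 ]
 [0.534  0.2318 0.035 ]
 [0.4941 0.0988 0.035 ]
 [0.4564 0.1109 0.035 ]]
[0.4953 0.171  0.035 ] 73.11033457928865 0.13817509716552775 0.03866340821679077 0.03961583806531709
[0.4729 0.1758 0.    ] [0.4761 0.1764 0.035 ]
(array([0.0701, 0.0591, 0.0442]), array([-0.0191, -0.0013,  0.0002]))
```

```bash

python3 -m creep '[{"translation":[0.02,0.02,0.02],"twist":[-0.010,0,0],"hand":100},{"translation":[0.05,0.056,0.045],"twist":[-0.010,0,0],"hand":100},{"translation":[0.07,0.056,0.045],"twist":[-0.010,0,0],"hand":100},{"translation":[0.07,0.056,0.045],"twist":[-0.010,0,0],"hand":100},{"translation":[0.07,0.056,0.045],"twist":[-0.010,0,0],"hand":100}]'
python3 - <<'E'
from h import *
s=robot.observe()
print(s['tool_pos'],s['opening'],rows([.495,.168,.030],down(np.radians(72.6-90))))
im=robot.read_camera('wrist');cv2.imwrite('pics/w3.png',im);np.save('w3.npy',np.r_[s['tool_pos'],s['tool_rot']])
E
```

```text
time: 13.0
tool_pos: [0.4943, 0.1679, 0.1503]
tool_rot: [-2.828, 1.568, -3.131]
contact_force: [-0.1, -0.5, 1.2]
opening: 0.0918
[0.4943 0.1679 0.1503] 0.09176486808498946 (array([0.1203, 0.0004, 0.0009]), array([ 0.0005, -0.0025,  0.0008]))
```

View pics/w3.png

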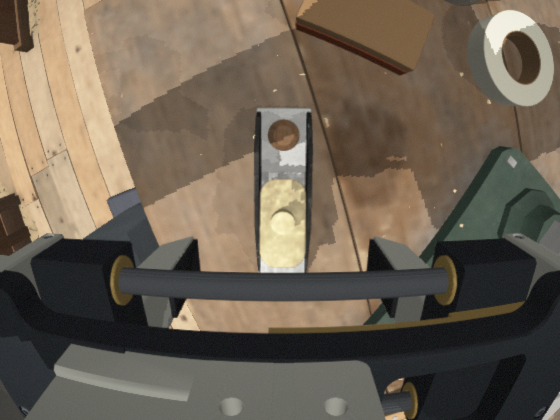

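The plane is upright in the view and centred between the fingers, with its axis at px x≈283 and its rear end at row 108. The lateral position and angle are right. Next I compare the rear end with the expected +77 mm, then descend.

```bash

python3 - <<'E'
from h import *
v=np.load('w3.npy');s=dict(tool_pos=v[:3],tool_rot=v[3:]);R,p=tool(s)
for z in(0,.01,.02,.035):print(z,R.T@(wray((283,108),z,s)-p), R.T@(wray((283,271),z,s)-p))
E
python3 -m creep '[{"translation":[0.03,0,0],"twist":[0,-0.0025,0],"hand":100},{"translation":[0.06,0,0],"twist":[0,-0.0025,0],"hand":100},{"translation":[0.09,0,0],"twist":[0,-0.0025,0],"hand":100},{"translation":[0.11,0,0],"twist":[0,-0.0025,0],"hand":100},{"translation":[0.12,0,0],"twist":[0,-0.0025,0],"hand":100}]'
python3 - <<'E'
from h import *
s=robot.observe()
print(rows([.495,.168,.030],down(np.radians(72.6-90))))
E
```

```text
0 [0.1502 0.0789 0.0003] [ 0.1503 -0.0742  0.0002]
0.01 [0.1402 0.0787 0.0003] [ 0.1403 -0.0691  0.0002]
0.02 [0.1302 0.0784 0.0003] [ 0.1303 -0.0639  0.0003]
0.035 [0.1152 0.078  0.0003] [ 0.1153 -0.0562  0.0003]
time: 13.55
tool_pos: [0.4945, 0.1676, 0.0312]
tool_rot: [0.077, 1.569, -0.227]
contact_force: [0.5, 0.1, 0.4]
opening: 0.0916
(array([0.0012, 0.0006, 0.0003]), array([-0.0002,  0.0019, -0.0001]))
```

```bash

python3 -m creep '[{"translation":[0.001,0.001,0],"twist":[0,0,0],"hand":70},{"translation":[0.001,0.001,0],"twist":[0,0,0],"hand":40},{"translation":[0.001,0.001,0],"twist":[0,0,0],"hand":0},{"translation":[0.001,0.001,0],"twist":[0,0,0],"hand":0},{"translation":[0.001,0.001,0],"twist":[0,0,0],"hand":0}]' 45
python3 -m creep '[{"translation":[0,0,0],"twist":[0,0,0],"hand":0},{"translation":[0,0,0],"twist":[0,0,0],"hand":0},{"translation":[0,0,0],"twist":[0,0,0],"hand":0},{"translation":[0,0,0],"twist":[0,0,0],"hand":0}]' 45
python3 - <<'E'
from h import *
s=robot.observe()
print(rows([.495,.168,.030],down(np.radians(72.6-90))),s['contact_force'])
E
```

```text
time: 14.05
tool_pos: [0.4952, 0.1686, 0.0309]
tool_rot: [0.254, 1.568, -0.05]
contact_force: [-0.3, 0.1, -1.5]
opening: 0.0564
time: 14.45
tool_pos: [0.4948, 0.1687, 0.0311]
tool_rot: [0.268, 1.568, -0.036]
contact_force: [-3.3, 0.8, 4.3]
opening: 0.0456
(array([ 0.0011, -0.0006,  0.0004]), array([-0.0004,  0.0023, -0.0006])) [-3.3138  0.8159  4.3482]
```

```bash

python3 -m creep '[{"translation":[-0.015,0,0],"twist":[0,0,0],"hand":0},{"translation":[-0.04,0,0],"twist":[0,0,0],"hand":0},{"translation":[-0.07,0,0],"twist":[0,0,0],"hand":0},{"translation":[-0.1,0,0],"twist":[0,0,0],"hand":0},{"translation":[-0.13,0,0],"twist":[0,0,0],"hand":0}]'
python3 - <<'E'
from h import *
s=robot.observe();print(s['contact_force'],s['torque'],s['opening'])
for g in([.41,.16,.17],[.40,-.17,.17]):print(rows(g,down(-np.pi/2)))
E
```

```text
time: 14.95
tool_pos: [0.4936, 0.1684, 0.1608]
tool_rot: [-1.819, 1.57, -2.123]
contact_force: [-0.1, -0.3, -8.1]
opening: 0.0459
[-0.1157 -0.2544 -8.0703] [-0.0307  0.0521 -0.0171] 0.04589907714502839
(array([-0.0092, -0.0331, -0.0772]), array([1.2668, 0.0004, 0.001 ]))
(array([-0.0089, -0.3509,  0.012 ]), array([1.2668, 0.0004, 0.001 ]))
```

```bash

python3 -m creep '[{"translation":[-0.004,-0.01,-0.02],"twist":[0,0,0],"hand":0},{"translation":[-0.009,-0.02,-0.05],"twist":[0,0,0],"hand":0},{"translation":[-0.009,-0.033,-0.077],"twist":[0,0,0],"hand":0},{"translation":[-0.009,-0.06,-0.083],"twist":[0,0,0],"hand":0},{"translation":[-0.009,-0.1,-0.083],"twist":[0,0,0],"hand":0}]'
python3 - <<'E'
from h import *
print(rows([.40,-.21,.17]))
E
```

```text
time: 15.45
tool_pos: [0.3827, 0.0982, 0.169]
tool_rot: [-2.514, 1.569, -2.815]
contact_force: [1.5, -1.4, -7.9]
opening: 0.0457
(array([-0.0008, -0.2893,  0.1078]), None)
```

```bash

python3 -m creep '[{"translation":[0,-0.035,0.013],"twist":[0,0,0],"hand":0},{"translation":[0,-0.07,0.026],"twist":[0,0,0],"hand":0},{"translation":[0,-0.105,0.039],"twist":[0,0,0],"hand":0},{"translation":[0,-0.14,0.052],"twist":[0,0,0],"hand":0},{"translation":[0,-0.175,0.065],"twist":[0,0,0],"hand":0}]'
python3 -m creep '[{"translation":[0,-0.03,0.012],"twist":[0,0,0],"hand":0},{"translation":[0,-0.06,0.024],"twist":[0,0,0],"hand":0},{"translation":[0,-0.09,0.034],"twist":[0.1,0,0],"hand":0},{"translation":[0,-0.11,0.042],"twist":[0.22,0,0],"hand":0},{"translation":[0,-0.11,0.042],"twist":[0.35,0,0],"hand":0}]'
python3 -m creep '[{"translation":[0,0,0],"twist":[0.1,0,0],"hand":0},{"translation":[0,0,0],"twist":[0.2,0,0],"hand":0},{"translation":[0,0,0],"twist":[0.32,0,0],"hand":0},{"translation":[0,0,0],"twist":[0.44,0,0],"hand":0},{"translation":[0,0,0],"twist":[0.55,0,0],"hand":0}]'
python3 - <<'E'
from h import *
print(rows([.487,-.210,.17],down(-np.pi/2)),robot.observe()['opening'])
E
```

```text
time: 15.95
tool_pos: [0.3921, -0.0895, 0.1683]
tool_rot: [-2.81, 1.567, -3.111]
contact_force: [0.8, -0.0, -8.2]
opening: 0.0458
time: 16.45
tool_pos: [0.3996, -0.2098, 0.1672]
tool_rot: [-2.322, 1.566, -2.98]
contact_force: [-0.3, 1.1, -7.7]
opening: 0.046
time: 16.95
tool_pos: [0.3988, -0.2094, 0.166]
tool_rot: [-2.017, 1.564, 3.054]
contact_force: [-0.3, 0.4, -8.8]
opening: 0.0453
(array([-0.0046,  0.0824,  0.0314]), array([ 0.3578, -0.0018,  0.0066])) 0.04527546446369021
```

```bash

python3 -m creep '[{"translation":[0,0.02,0.008],"twist":[0.1,0,0.002],"hand":0},{"translation":[0,0.04,0.016],"twist":[0.2,0,0.004],"hand":0},{"translation":[0,0.06,0.024],"twist":[0.3,-0.002,0.0066],"hand":0},{"translation":[0,0.082,0.031],"twist":[0.358,-0.002,0.0066],"hand":0},{"translation":[0,0.082,0.031],"twist":[0.358,-0.002,0.0066],"hand":0}]'
python3 -m creep '[{"translation":[0.02,0,0],"twist":[0,0,0],"hand":0},{"translation":[0.04,0,0],"twist":[0,0,0],"hand":0},{"translation":[0.06,0,0],"twist":[0,0,0],"hand":0},{"translation":[0.075,0,0],"twist":[0,0,0],"hand":0},{"translation":[0.075,0,0],"twist":[0,0,0],"hand":0}]'
python3 - <<'E'
from h import *
s=robot.observe();im=robot.read_camera('wrist');cv2.imwrite('pics/w4.png',im);np.save('w4.npy',np.r_[s['tool_pos'],s['tool_rot']])
print(s['tool_pos'],s['contact_force'],s['torque'],rows([.487,-.210,.067],down(-np.pi/2)),robot.observe()['opening'])
E
```

```text
time: 17.45
tool_pos: [0.4884, -0.2096, 0.164]
tool_rot: [2.178, 1.57, 0.607]
contact_force: [-0.6, -0.5, -7.6]
opening: 0.0461
time: 17.95
tool_pos: [0.4859, -0.2084, 0.0859]
tool_rot: [-2.124, 1.564, 2.589]
contact_force: [-0.3, 0.6, -8.3]
opening: 0.0454
[ 0.4859 -0.2084  0.0859] [-0.3232  0.6088 -8.2718] [-0.0203  0.1522  0.0014] (array([0.0204, 0.0002, 0.0011]), array([ 0.    , -0.0023,  0.0036])) 0.04550553039479942
```

View pics/w4.png

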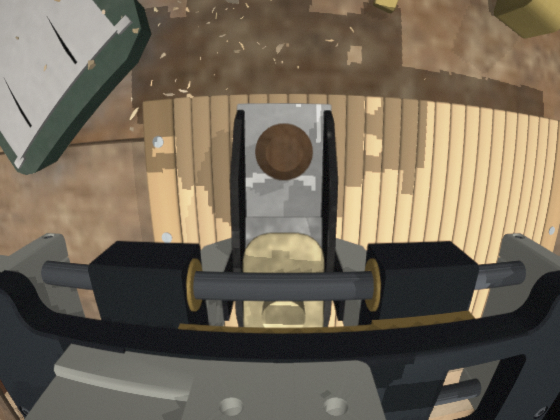

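The view shows the plane over the panel, parallel to the slats, with its far end at px (283,104) just short of the panel's rear edge (row ≈97). The panel's left rear corner is at about (145,99).

```bash

python3 - <<'E'
from h import *
v=np.load('w4.npy');s=dict(tool_pos=v[:3],tool_rot=v[3:])
for q in[(145,99),(150,238),(176,110)]:print(q,wray(q,.036,s))
E
python3 -m creep '[{"translation":[0.005,0,0.001],"twist":[0,-0.0023,0.0036],"hand":0},{"translation":[0.01,0,0.001],"twist":[0,-0.0023,0.0036],"hand":0},{"translation":[0.014,0,0.001],"twist":[0,-0.0023,0.0036],"hand":0},{"translation":[0.016,0,0.001],"twist":[0,-0.0023,0.0036],"hand":0},{"translation":[0.016,0,0.001],"twist":[0,-0.0023,0.0036],"hand":0}]'
python3 - <<'E'
from h import *
s=robot.observe()
print(s['tool_pos'],s['contact_force'],s['torque'],rows([.487,-.210,.067],down(-np.pi/2)))
E
```

```text
(145, 99) [ 0.5717 -0.128   0.036 ]
(150, 238) [ 0.4849 -0.1237  0.036 ]
(176, 110) [ 0.5637 -0.1476  0.036 ]
time: 18.5
tool_pos: [0.4867, -0.2099, 0.0712]
tool_rot: [-2.166, 1.57, 2.547]
contact_force: [-0.9, 0.8, -8.4]
opening: 0.0456
[ 0.4867 -0.2099  0.0712] [-0.8975  0.8128 -8.3587] [-0.0241  0.1415 -0.0149] (array([0.0042, 0.0003, 0.0002]), array([ 0.0001, -0.0003,  0.0004]))
```

```bash

python3 -m creep '[{"translation":[0.002,0,0],"twist":[0,0,0],"hand":0},{"translation":[0.0035,0,0],"twist":[0,0,0],"hand":0},{"translation":[0.0035,0,0],"twist":[0,0,0],"hand":0}]'
python3 -m creep '[{"translation":[0.001,0,0],"twist":[0,0,0],"hand":0},{"translation":[0.001,0,0],"twist":[0,0,0],"hand":0}]'
python3 - <<'E'
from h import *
s=robot.observe()
print(s['tool_pos'],s['contact_force'],s['torque'],rows([.487,-.210,.067],down(-np.pi/2)))
E
```

```text
time: 18.8
tool_pos: [0.4867, -0.2098, 0.0676]
tool_rot: [-2.139, 1.57, 2.574]
contact_force: [0.5, -0.2, -8.3]
opening: 0.046
time: 19.0
tool_pos: [0.4868, -0.2099, 0.0669]
tool_rot: [-2.033, 1.571, 2.679]
contact_force: [0.1, 0.6, -5.1]
opening: 0.0459
[ 0.4868 -0.2099  0.0669] [ 0.0573  0.6482 -5.0697] [0.0234 0.2187 0.0281] (array([-0.0001,  0.0002,  0.0001]), array([ 0.0002, -0.0001,  0.0002]))
```

Contact, with 3 N now taken by the panel. I ease it down the rest of the way.

```bash

python3 -m creep '[{"translation":[0.0006,0,0],"twist":[0,0,0],"hand":0},{"translation":[0.0006,0,0],"twist":[0,0,0],"hand":0},{"translation":[0.0006,0,0],"twist":[0,0,0],"hand":0}]'
python3 - <<'E'
from h import *
s=robot.observe()
print(s['tool_pos'],s['contact_force'],s['torque'],rows([.487,-.210,.067],down(-np.pi/2)))
E
```

```text
time: 19.3
tool_pos: [0.4868, -0.2099, 0.0666]
tool_rot: [-1.676, 1.571, 3.036]
contact_force: [-2.2, 1.6, -1.7]
opening: 0.0454
[ 0.4868 -0.2099  0.0666] [-2.2186  1.6468 -1.6978] [ 0.0688  0.4478 -0.0265] (array([-0.0004,  0.0002,  0.0001]), array([ 0.0002, -0.    ,  0.    ]))
```

```bash

python3 -m creep '[{"translation":[0.0003,0,0],"twist":[0,0,0],"hand":48},{"translation":[0.0003,0,0],"twist":[0,0,0],"hand":55},{"translation":[0,0,0],"twist":[0,0,0],"hand":65},{"translation":[0,0,0],"twist":[0,0,0],"hand":75},{"translation":[0,0,0],"twist":[0,0,0],"hand":75}]' 10
python3 -c "
from h import *
s=robot.observe();print(s['tool_pos'],s['contact_force'],s['opening'])"
python3 -m creep '[{"translation":[-0.005,0,0],"twist":[0,0,0],"hand":75},{"translation":[-0.02,0,0],"twist":[0,0,0],"hand":75},{"translation":[-0.05,0,0],"twist":[0,0,0],"hand":75},{"translation":[-0.08,0,0],"twist":[0,0,0],"hand":75},{"translation":[-0.11,0,0],"twist":[0,0,0],"hand":75}]'
python3 - <<'E'
from h import *
s=robot.observe();im=robot.read_camera('wrist');cv2.imwrite('pics/w5.png',im);np.save('w5.npy',np.r_[s['tool_pos'],s['tool_rot']])
im2=robot.read_camera('scene')[225:315,220:370];cv2.imwrite('pics/f.png',np.hstack([im[:260,:],]) )
cv2.imwrite('pics/s5.png',cv2.resize(im2,None,fx=5,fy=5,interpolation=2))
E
```

```text
time: 19.8
tool_pos: [0.4871, -0.2101, 0.0668]
tool_rot: [1.017, 1.57, -0.553]
contact_force: [1.0, 0.4, -0.3]
opening: 0.0672
[ 0.4871 -0.2101  0.0668] [ 0.9765  0.4082 -0.2706] 0.06715518364023393
time: 20.3
tool_pos: [0.487, -0.21, 0.1783]
tool_rot: [1.045, 1.57, -0.525]
contact_force: [0.5, -0.7, -0.3]
opening: 0.0687
```

View pics/w5.png

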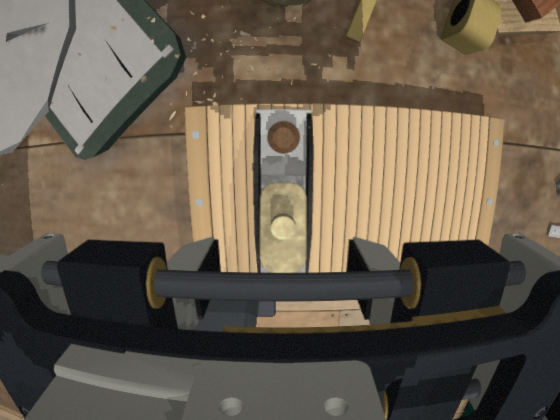

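View pics/s5.png

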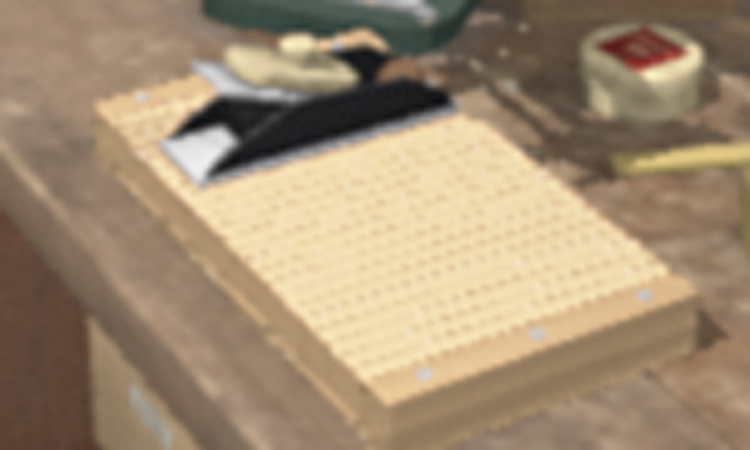

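Both views show the plane flat on the panel, along the slats, with no slat dipping beside it. In the wrist view the plane's axis is at x≈283 and its rear end at row 110; the panel's rear corners are at (187,107) and (503,118). Now a numerical check of the placing.

```bash

python3 - <<'E'
from h import *
v=np.load('w5.npy');s=dict(tool_pos=v[:3],tool_rot=v[3:])
for q in[(187,107),(503,118),(283.5,110),(256,190),(311,190),(257,115),(310,115)]:print(q,wray(q,.036,s))
E
```

```text
(187, 107) [ 0.5701 -0.1284  0.036 ]
(503, 118) [ 0.5717 -0.4279  0.036 ]
(283.5, 110) [ 0.5651 -0.2113  0.036 ]
(256, 190) [ 0.4963 -0.1873  0.036 ]
(311, 190) [ 0.4963 -0.2352  0.036 ]
(257, 115) [ 0.561  -0.1891  0.036 ]
(310, 115) [ 0.561  -0.2335  0.036 ]
```

```bash
python3 -c "
from cell import robot
print(robot.hand_in(), robot.observe()['time'])"
```

```text
the job is handed in; nothing more can be done
the job is handed in; nothing more can be done
```

The block plane is now lying along the hidden rib, released, and the job is handed in. The last robot time I saw was 20.3 s, against the 69 s limit.

**Feeling for the rib:** With the gripper shut, the slats were firm at every press from y ≈ −0.181 to −0.239 m. They were soft at −0.175 and −0.244 m. That puts the rib's centre at y ≈ −0.210 m, which is at the +70 mm end of the panel's range. The highest press I read was 19 N, under the 30 N limit. In that press, at y = −0.190 m, there was also a 12.7 N sideways force, so I lifted off and pressed more gently after that.

**Setting the plane down:** I gripped the plane by its cheeks and carried it past the front of the drill press. I lowered it in small steps until the panel had taken most of its roughly 8 N weight, then let go.

**Last checks:**
- **Position:** the plane's centre is at about (0.487, −0.211), within 1 to 2 mm of the rib centre I felt, and it runs parallel to the slats.
- **Level:** it looks flat, with no slat dipping beside it. I judged this from the pictures only and did not measure the tilt.
- **Contact:** the gripper was 0.11 m clear with no contact force.
- **Bystanders:** I never went near the tape, the tin or the sanding block. I did not take a final picture to check all three.

No check failed. The one disagreement was between the top and wrist cameras, by about 6 mm on the plane's starting position. A closer look before the grasp settled it.

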